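# Fit the square-bored vial head on the mixer

## Task

Pick up the vial head with the square hub and fit it onto the square drive post of the white bench mixer, turned so that the bore matches the post (any of the four ways round will do). Lower it until it sits fully home and level on the mixer's dark flange before letting go; do not drop it on. Leave the head with the round hub where it lies.

Things in the scene. Friction and masses are not known exactly. Their poses are not given: they have to be found in the camera images.
- square_head: Loose aluminium vial head, about 0.25 kg, upright on the bench: square hub 44 x 44 mm, 56 mm tall, with a 27 mm square bore right through, parallel to its faces. Four 6 mm thick arms run from its corners to cups 28 mm wide, 18 mm high, centred 60 mm from the axis; its faces are clear to grip above 20 mm. Origin: axis, underside; x, y square to the hub's faces, z up.
- round_head: Bystander, another mixer's head: same aluminium, arms, cups and 56 mm height, but its hub is a round tube 44 mm across with a round 27 mm bore that cannot go over the post. Origin: axis, underside; z up. It must stay where it is.
- drive_seat (a point): Centre of the mixer's dark flange (64 mm wide, top 56 mm above the bench), where the head's underside must rest. A fixed steel square post, 22 x 22 mm, rises 46 mm from here, the last 14 mm tapering to 12 x 12 mm; it does not turn. The mixer is a fixed white box 140 x 140 mm, 50 mm high, sides parallel to the post's. x, y square to the post's faces, z up.

How it is judged (in metres and radians):
On the way:
1. the square-hubbed head is lowered on the post, still in the fingers, to within 20 mm of its seat (z of square_head in the frame of drive_seat below 0.02 m and horizontal distance between square_head and drive_seat below 0.01 m and contact force between the fingers and square_head above 0.5 N), for 0.1 s.
At the end, for the whole second after the job is handed in: The square-hubbed head is on the post, its axis within 10 mm of the post's, its underside within 8 mm of the flange, level within 0.15 rad, its faces parallel to the post's within 0.3 rad (any quarter turn), at rest; the round-hubbed head is within 30 mm of where it started (horizontal distance between square_head and drive_seat below 0.01 m and z of square_head in the frame of drive_seat between -0.008 and 0.008 m and angle between square_head's own z axis and vertical below 0.15 rad and (angle between the x axis of square_head and the x axis of drive_seat, either way round below 0.3 rad or angle between the x axis of square_head and the y axis of drive_seat, either way round below 0.3 rad) and linear speed of square_head below 0.02 m/s and distance of round_head from where it was at the start of the episode below 0.03 m); the robot touches nothing.
It fails at once if the round-hubbed head is moved by more than 30 mm (distance of round_head from where it was at the start of the episode above 0.03 m).
It also fails if it takes over 42 s, if anything falls off the work surface, if the arm or the gripper's body presses on something with over 40 N, if the wrist force passes 120 N, or if a joint passes its speed limit or range.

## Robot

A 7-joint arm with a two-finger parallel gripper is mounted at the origin on the work surface. World frame = base frame: x ahead of the robot, y to its left, z up, the work surface at z = 0. Lengths are in mm, angles in rad, forces in N, time in s.
With the tool pointing down it reaches from about 425 to 925 mm from the base axis. Payload 6.8 kg.
Tool frame: the origin (TCP) lies at the very end of the fingers, on their centre line; the grasp point (between the pads) lies 19 mm behind it; y points along the fingers, x is the direction in which the jaws open and shut, and the axes are right-handed (so a half turn about y gives the same grasp; the last joint's range is limited). The gripper opens to 88 mm and grips with 3 to 60 N. Pads are 20 mm wide; open, the fingers measure 115 mm over their backs; the gripper's body (75 mm by 178 mm) begins 61 mm behind the grasp point.
Start: joints at [-1.388, 0.477, 0.022, 1.555, -0.011, 1.109, -0.083], TCP at [193.531, 646.679, 222.664] pointing down, gripper open.
Joint ranges: [-2.96, 2.96], [-0.34, 2.1], [-1.41, 1.46], [0.24, 2.44], [-1.37, 4.51], [0.17, 1.92], [-2.96, 2.96]. Speed limits (rad/s): [2.39, 2.39, 3.14, 3.14, 3.14, 3.14, 3.14].

## Interface

Orientations are given as a unit quaternion [w, x, y, z].
In Python, from plant import * gives the robot as it stands.
- The arm moves only by the tool servo_tool, never from a script. Its argument "moves" is one flat list of numbers, 6 for each row, row after row: the shift along the tool's x, y, z in cm, then the turn, a rotation vector about the tool's x, y, z in degrees. A call has 1 to 5 rows; each row is the pose to reach, as a shift and turn from the pose commanded when the call began, along the tool's axes at that moment; what a row does not reach only later rows make up. A row lasts 1/12 s, in which the tool goes at most 41.7 mm and 7.16 degrees, less where a joint would pass 70% of its speed; a pose out of reach is approached as far as the arm can. A call with a gripper value outside its range is refused whole. "fingers" is the opening, from 0 (shut) to 1 (fully open), set as the call begins (left out, the last holds). The fingers move at their own pace and stop on an object; the grip force is fixed at half the most. Time passes only in rows, so rows that repeat a pose let the fingers close. It gives the time, the measured TCP pose, the force and the opening at its end, in the units of the state.
- read_state(): the state, without advancing time (a new reading comes with each control period).
- capture(name): name is "scene" or "side" or "wrist"; returns a dict with "img" (480x640x3 uint8, red, green, blue), "depth" (480x640 float32, mm along the optical axis (not along the pixel's ray), 0 where there is no reading), "intrinsics" (3x3 intrinsics, pixels), "k1" (the pictures are not rectified: a ray, as slopes to the right and down, at radius r is drawn at 1 + k1 r^2 times it, then the intrinsics apply), "rvec" (rotation vector, rad) and "tvec" (3), from world to camera coordinates, as OpenCV has them; the wrist camera has in their place "tool_from_camera" (4x4, takes a point from camera to tool coordinates, whose origin is the TCP and whose axes are the tool frame's). Camera axes: x right, y down, z forward; pixel columns grow to the right and rows downward; lengths in mm; the calibration is good to about 2 mm. A picture is of the moment at which its call begins: read the wrist's pose just before it.
- hand_in(): hands the job in, once; it reports no verdict.
The state is a dict: "time_s": time; "joints": joint angles; "qd": joint speeds; "effort": joint torques, N m; "ee_pos": TCP position; "tcp_rot": TCP orientation; "ft_force": force on the tool from outside, world axes, zero at the start; "ft_torque": the same for the moment, N m; "opening": finger opening in mm.
Only numpy, scipy, OpenCV 4.12 (cv2) and the standard library are available. Lean on these libraries where they do the work, as an engineer would, in place of code of your own. Each camera call takes 0.05 s, during which the arm holds its last target.

## Working session

There is one attempt and no reset: what is moved stays moved. The work goes in short steps, Python scripts to look and compute and a tool call to move; the robot and the scene stay as the last step left them, time stands still between calls to the robot, and variables do not carry over. Pictures are saved under pics/ and viewed, and the job is handed in when it is done.

Besides the shell and the picture viewer there is one more tool, called as name(argument=value, ...) on one line, values as JSON. servo_tool: Moves the arm, as the interface text tells. Its arguments: {"type":"object","properties":{"moves":{"type":"array","items":{"type":"number"}},"fingers":{"type":"number"}},"required":["moves"]}

```bash
ls; mkdir -p pics
python3 - <<'E'
from plant import *
import cv2,numpy as np
print(read_state())
for n in ["scene","side","wrist"]:
    c=capture(n); cv2.imwrite(f"pics/{n}0.png",c["img"][:,:,::-1]); np.savez(f"{n}0.npz",**c)
    print(n,{k:v for k,v in c.items() if k not in("img","depth")})
E
```

```text
pics
{'time_s': 0.0, 'joints': array([-1.38810847,  0.47782306,  0.02231762,  1.55642156, -0.01147058,
        1.10928172, -0.0831079 ]), 'qd': array([ 0.00062592, -0.00056315, -0.00056894,  0.0002792 , -0.00068536,
        0.00029228,  0.00085511]), 'effort': array([-4.53654629e-04, -5.82857108e+01,  1.53499290e+00, -2.72607797e+01,
       -5.42636169e-02,  1.68484251e-02,  1.57927743e-04]), 'ee_pos': array([193.36762953, 646.09660884, 221.67852528]), 'tcp_rot': array([-0.56673279,  0.56757812,  0.42181799, -0.42277489]), 'ft_force': array([-0.71836788,  0.20116599,  0.10748206]), 'ft_torque': array([ 0.01896567, -0.01112516,  0.03788328]), 'opening': 87.86334665291368}
scene {'intrinsics': array([[611.57336346,   0.        , 315.07614883],
       [  0.        , 611.57336346, 240.54362844],
       [  0.        ,   0.        ,   1.        ]]), 'k1': -0.15677498510753538, 'rvec': array([ 1.25140341,  2.06032574, -1.08058146]), 'tvec': array([ 253.48293048, -205.58795851, 1699.01366286])}
side {'intrinsics': array([[453.49639894,   0.        , 315.13717447],
       [  0.        , 453.49639894, 243.21754501],
       [  0.        ,   0.        ,   1.        ]]), 'k1': -0.011372921082422636, 'rvec': array([ 2.35696842, -0.44955711,  0.17132512]), 'tvec': array([-466.01150083,  193.80689066,  860.12554549])}
wrist {'intrinsics': array([[367.64339852,   0.        , 319.87182386],
       [  0.        , 367.64339852, 242.09316862],
       [  0.        ,   0.        ,   1.        ]]), 'k1': -0.012717598814163596, 'tool_from_camera': array([[ 9.99999604e-01,  1.48889577e-04, -8.77336905e-04,
        -5.37274266e-01],
       [ 8.84901151e-04, -2.70533146e-01,  9.62710254e-01,
        -1.61366572e+02],
       [-9.40111904e-05, -9.62710650e-01, -2.70533171e-01,
         7.42788760e+01],
       [ 0.00000000e+00,  0.00000000e+00,  0.00000000e+00,
         1.00000000e+00]])}
```

View pics/scene0.png

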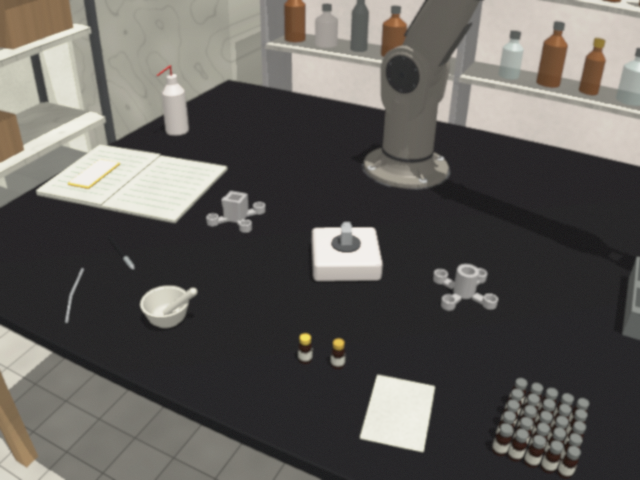

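View pics/side0.png

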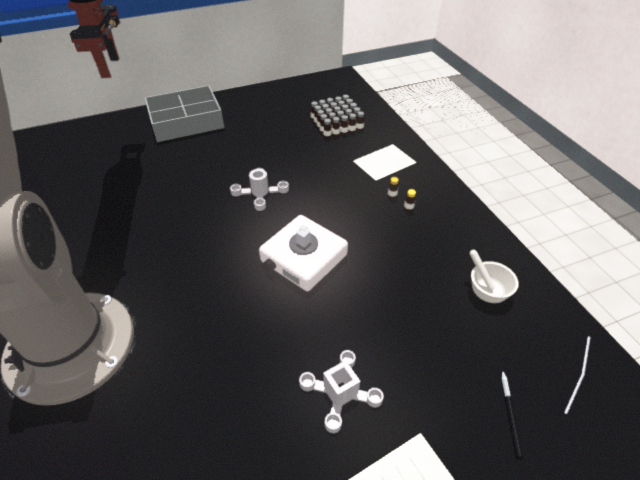

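View pics/wrist0.png

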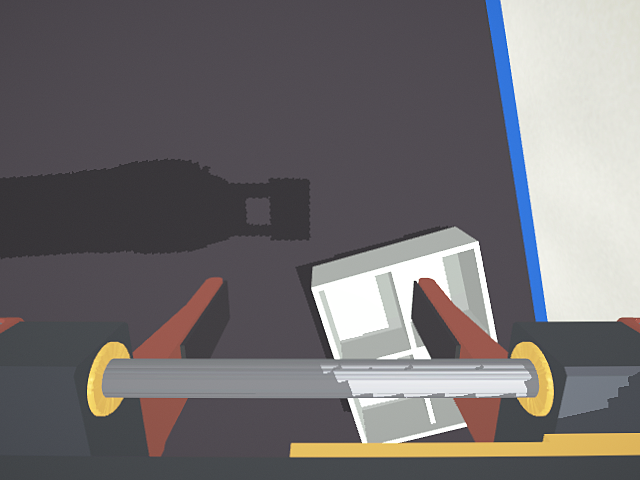

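The square head is at side (342,385) and scene (235,205). The mixer is at side (303,250) and scene (346,245). The round head is at side (259,185). I'll measure all three from depth.

```bash
cat > h.py <<'E'
import numpy as np,cv2
from scipy.spatial.transform import Rotation as R
def load(f): return dict(np.load(f))
def cloud(c,T=None,box=None):
    """world points HxWx3; T = 4x4 world_from_camera (wrist)"""
    K=c["intrinsics"];d=c["depth"];h,w=d.shape
    u,v=np.meshgrid(np.arange(w),np.arange(h))
    p=cv2.undistortPoints(np.stack([u,v],-1).reshape(-1,1,2).astype(np.float64),K,np.array([float(c["k1"]),0,0,0])).reshape(h,w,2)
    P=np.dstack([p*d[...,None],d])
    if T is None:
        Rm=cv2.Rodrigues(c["rvec"])[0]; P=(P-c["tvec"])@Rm
    else: P=P@T[:3,:3].T+T[:3,3]
    P[d==0]=np.nan
    return P
def Twrist(c,pos,q):
    T=np.eye(4);T[:3,:3]=R.from_quat([q[1],q[2],q[3],q[0]]).as_matrix();T[:3,3]=pos
    return T@c["tool_from_camera"]
E
python3 - <<'E'
from h import *
for n,pts in [("scene",dict(sq=(205,180,265,235),mix=(305,218,390,285),rd=(428,258,505,315))),("side",dict(sq=(295,345,390,435),mix=(255,212,352,292),rd=(228,165,292,212)))]:
    c=load(n+"0.npz");P=cloud(c)
    for k,(a,b,e,f) in pts.items():
        Q=P[b:f,a:e].reshape(-1,3);Q=Q[~np.isnan(Q[:,0])]
        print(n,k,"zpct",np.percentile(Q[:,2],[2,50,98,99.8]).round(1))
        for lo,hi in [(10,24),(45,53),(50,62),(85,110)]:
            S=Q[(Q[:,2]>lo)&(Q[:,2]<hi)]
            if len(S)>8:
                r=cv2.minAreaRect(S[:,:2].astype(np.float32)); print("  ",lo,hi,len(S),S.mean(0).round(1),np.round(r[0],1),np.round(r[1],1),round(r[2],1))
E
```

```text
scene sq zpct [-3.5  1.1 55.6 58.2]
   10 24 359 [ 453.1 -261.5   15.5] [ 434.  -320.9] [236.6 142. ] 80.1
   45 53 117 [ 445.3 -269.4   49.3] [ 441.1 -271.4] [51.7 46.5] 3.3
   50 62 191 [ 442.6 -271.9   54.4] [ 442.  -271.7] [51.1 47.2] 7.7
scene mix zpct [ -3.5  31.9  84.1 101.4]
   10 24 367 [550.9  68.9  17.4] [549.2  58.4] [ 59.2 150.2] 6.2
   45 53 1858 [502.1  43.2  49.1] [491.8  39.2] [142.7 135.4] 28.6
   50 62 899 [497.6  41.5  52.7] [495.4  40.3] [133.6 130.1] 28.5
   85 110 110 [494.7  41.6  94.4] [491.9  40. ] [27.2 21.3] 30.5
scene rd zpct [-4.   0.2 53.9 56.6]
   10 24 457 [477.1 299.3  15.2] [466.7 297.9] [113.3 113.8] 28.2
   45 53 138 [472.4 298.   49.6] [467.6 297.7] [43.4 43.9] 30.7
   50 62 196 [468.7 298.1  53.8] [467.7 297.8] [47.4 42.4] 18.9
side sq zpct [-3.2  0.1 55.2 57. ]
   10 24 613 [ 438.5 -279.4   16.1] [ 440.9 -273.5] [112.9 112.2] 9.7
   45 53 146 [ 436.8 -278.1   49.7] [ 440.4 -274.2] [44.4 45.3] 10.1
   50 62 487 [ 440.2 -274.9   54.5] [ 440.6 -274. ] [44.7 45.9] 9.8
side mix zpct [ -3.5  17.   78.1 100.7]
   10 24 301 [475.9 -15.4  17.8] [476.   -9.1] [ 95.4 190.3] 74.2
   45 53 2408 [486.1  28.9  48.6] [489.2  36.5] [139.1 138.3] 29.3
   50 62 764 [486.6  29.9  52.9] [489.5  35.5] [130.5 131. ] 27.5
   85 110 113 [488.2  33.9  94.4] [488.6  37.6] [20.6 22.4] 32.1
side rd zpct [-4.2 -0.6 53.8 56.1]
   10 24 259 [459.7 277.8  15. ] [465.9 296.6] [114.6 115.7] 29.1
   45 53 76 [465.5 293.1  49.5] [466.  293.4] [42.6 39.1] 52.8
   50 62 127 [465.1 294.7  53.7] [464.9 295.6] [43.9 43.1] 35.7
```

```bash
cat >> h.py <<'E'
def Rq(q): return R.from_quat([q[1],q[2],q[3],q[0]])
def yawof(Rm): return np.degrees(np.arctan2(Rm[1,0],Rm[0,0]))
def down(yaw):
    a=np.radians(yaw); x=np.array([np.cos(a),np.sin(a),0]);y=np.array([0,0,-1.]);return np.stack([x,y,np.cross(x,y)],1)
def rows(p0,R0,poses):
    for p,yaw in poses:
        d=R0.T@(np.array(p)-p0)/10; r=R.from_matrix(R0.T@down(yaw)).as_rotvec(degrees=True)
        print(np.round(np.r_[d,r],2).tolist())
E
cat > st.py <<'E'
from plant import *
from h import *
s=read_state();Rm=Rq(s["tcp_rot"]).as_matrix()
print("t",s["time_s"],"p",s["ee_pos"].round(1),"yaw",yawof(Rm).round(2),"ydir",Rm[:,1].round(4),"z",Rm[:,2].round(3),"j",s["joints"].round(2),"F",s["ft_force"].round(1),"open",round(s["opening"],1))
E
python3 st.py
python3 - <<'E'
from h import *
p0=np.array([193.5,646.7,222.7]); y0=-16.6 
a=np.linspace(73.3,-31.8,26);r=np.linspace(675,519,26);
import sys
E
```

```text
t 0.15 p [193.4 646.3 221.9] yaw 73.34 ydir [-3.0e-04 -1.3e-03 -1.0e+00] z [-0.958  0.287 -0.   ] j [-1.39  0.48  0.02  1.56 -0.01  1.11 -0.08] F [ 0.2 -0.4  0.1] open 87.4
```

```bash
cat > plan.py <<'E'
from h import *
def arc(p,yaw,tp,tyaw,n):
    a0,a1=np.arctan2(p[1],p[0]),np.arctan2(tp[1],tp[0]);r0,r1=np.hypot(*p[:2]),np.hypot(*tp[:2])
    L=[]
    for t in np.arange(1,n+1)/n:
        a=a0+(a1-a0)*t;r=r0+(r1-r0)*t;L.append((np.array([r*np.cos(a),r*np.sin(a),p[2]+(tp[2]-p[2])*t]),yaw+(tyaw-yaw)*t))
    cp,cy=np.array(p),yaw
    for i in range(0,n,5):
        print("call",i//5);rows(cp,down(cy),L[i:i+5]);cp,cy=L[min(i+4,n-1)]
E
python3 -c "
from plan import *
arc([193.5,646.7,222.7],73.3,[440.8,-273.5,200],9.8,35)"
```

```text
call 0
[-0.54, 0.06, -3.52, 0.0, 1.81, 0.0]
[-1.25, 0.13, -6.97, 0.0, 3.63, 0.0]
[-2.15, 0.19, -10.37, 0.0, 5.44, 0.0]
[-3.22, 0.26, -13.69, 0.0, 7.26, 0.0]
[-4.45, 0.32, -16.92, 0.0, 9.07, 0.0]
call 1
[-0.88, 0.06, -3.32, 0.0, 1.81, 0.0]
[-1.93, 0.13, -6.58, 0.0, 3.63, 0.0]
[-3.15, 0.19, -9.74, 0.0, 5.44, 0.0]
[-4.52, 0.26, -12.82, 0.0, 7.26, 0.0]
[-6.05, 0.32, -15.8, 0.0, 9.07, 0.0]
call 2
[-1.2, 0.06, -3.1, 0.0, 1.81, 0.0]
[-2.55, 0.13, -6.11, 0.0, 3.63, 0.0]
[-4.04, 0.19, -9.03, 0.0, 5.44, 0.0]
[-5.68, 0.26, -11.84, 0.0, 7.26, 0.0]
[-7.46, 0.32, -14.54, 0.0, 9.07, 0.0]
call 3
[-1.47, 0.06, -2.85, 0.0, 1.81, 0.0]
[-3.08, 0.13, -5.6, 0.0, 3.63, 0.0]
[-4.82, 0.19, -8.24, 0.0, 5.44, 0.0]
[-6.69, 0.26, -10.76, 0.0, 7.26, 0.0]
[-8.68, 0.32, -13.16, 0.0, 9.07, 0.0]
call 4
[-1.71, 0.06, -2.58, 0.0, 1.81, 0.0]
[-3.54, 0.13, -5.04, 0.0, 3.63, 0.0]
[-5.49, 0.19, -7.38, 0.0, 5.44, 0.0]
[-7.54, 0.26, -9.6, 0.0, 7.26, 0.0]
[-9.69, 0.32, -11.69, 0.0, 9.07, 0.0]
call 5
[-1.91, 0.06, -2.29, 0.0, 1.81, 0.0]
[-3.92, 0.13, -4.45, 0.0, 3.63, 0.0]
[-6.02, 0.19, -6.48, 0.0, 5.44, 0.0]
[-8.22, 0.26, -8.39, 0.0, 7.26, 0.0]
[-10.5, 0.32, -10.16, 0.0, 9.07, 0.0]
call 6
[-2.06, 0.06, -1.98, 0.0, 1.81, 0.0]
[-4.21, 0.13, -3.83, 0.0, 3.63, 0.0]
[-6.44, 0.19, -5.56, 0.0, 5.44, 0.0]
[-8.74, 0.26, -7.14, 0.0, 7.26, 0.0]
[-11.09, 0.32, -8.59, 0.0, 9.07, 0.0]
```

servo_tool(moves=[-0.5, 0, -3.5, 0, 2, 0, -1.2, 0.1, -7, 0, 4, 0, -2.1, 0.2, -10.4, 0, 5.5, 0, -3.2, 0.3, -13.7, 0, 7, 0, -4.5, 0.3, -17, 0, 9, 0], fingers=1)

```text
time_s: 0.57
ee_pos: [344.7, 553.7, 219.1]
tcp_rot: [-0.599, 0.599, 0.376, -0.376]
ft_force: [1.5, -0.1, -0.7]
opening: 87.9
```

servo_tool(moves=[-0.9, 0, -3.3, 0, 2, 0, -1.9, 0.1, -6.6, 0, 4, 0, -3.1, 0.2, -9.7, 0, 5.5, 0, -4.5, 0.3, -12.8, 0, 7, 0, -6, 0.3, -15.8, 0, 9, 0])

```text
time_s: 0.98
ee_pos: [460.8, 430.8, 216.2]
tcp_rot: [-0.626, 0.627, 0.328, -0.328]
ft_force: [0.2, 0.9, 1.1]
opening: 88.2
```

servo_tool(moves=[-1.2, 0, -3.1, 0, 2, 0, -2.5, 0.1, -6.1, 0, 4, 0, -4, 0.2, -9, 0, 5.5, 0, -5.7, 0.3, -11.8, 0, 7, 0, -7.5, 0.3, -14.5, 0, 9, 0])

```text
time_s: 1.4
ee_pos: [537.0, 286.5, 213.2]
tcp_rot: [-0.65, 0.65, 0.278, -0.278]
ft_force: [0.4, -1.0, 0.5]
opening: 87.7
```

```bash
python3 st.py
```

```text
t 1.4 p [537.  286.5 213.2] yaw 46.26 ydir [-5.e-04 -4.e-04 -1.e+00] z [-0.722  0.691  0.   ] j [-0.78  0.38  0.25  1.74 -0.11  1.03  0.31] F [ 0.4 -1.   0.5] open 87.7
```

Tracking is good, so I'll keep going along the arc.

servo_tool(moves=[-1.5, 0, -2.8, 0, 2, 0, -3.1, 0.1, -5.6, 0, 4, 0, -4.8, 0.2, -8.2, 0, 5.5, 0, -6.7, 0.3, -10.8, 0, 7, 0, -8.7, 0.3, -13.2, 0, 9, 0])

```text
time_s: 1.82
ee_pos: [572.1, 132.3, 210.3]
tcp_rot: [-0.67, 0.67, 0.226, -0.226]
ft_force: [0.5, -0.2, 1.5]
opening: 87.7
```

servo_tool(moves=[-1.7, 0, -2.6, 0, 2, 0, -3.5, 0.1, -5, 0, 4, 0, -5.5, 0.2, -7.4, 0, 5.5, 0, -7.5, 0.3, -9.6, 0, 7, 0, -9.7, 0.3, -11.7, 0, 9, 0])

```text
time_s: 2.23
ee_pos: [565.5, -19.2, 207.3]
tcp_rot: [0.686, -0.686, -0.173, 0.173]
ft_force: [-0.1, -0.2, -0.6]
opening: 87.9
```

servo_tool(moves=[-1.9, 0, -2.3, 0, 2, 0, -3.9, 0.1, -4.4, 0, 4, 0, -6, 0.2, -6.5, 0, 5.5, 0, -8.2, 0.3, -8.4, 0, 7, 0, -10.5, 0.3, -10.2, 0, 9, 0])

```text
time_s: 2.65
ee_pos: [521.1, -158.7, 204.4]
tcp_rot: [0.697, -0.697, -0.118, 0.118]
ft_force: [-0.4, -1.0, -0.1]
opening: 87.7
```

```bash
python3 st.py
cat > look.py <<'E'
import sys
from plant import *
from h import *
n=sys.argv[1]
s=read_state();c=capture("wrist");np.savez(f"w{n}.npz",pos=s["ee_pos"],q=s["tcp_rot"],**c)
cv2.imwrite(f"pics/w{n}.png",c["img"][:,:,::-1])
E
python3 look.py 1
```

```text
t 2.65 p [ 521.1 -158.7  204.4] yaw 19.26 ydir [-4.e-04  0.e+00 -1.e+00] z [-0.33   0.944  0.   ] j [-0.23  0.3   0.5   1.91 -0.17  0.97  0.69] F [-0.4 -1.  -0.1] open 87.7
```

View pics/w1.png

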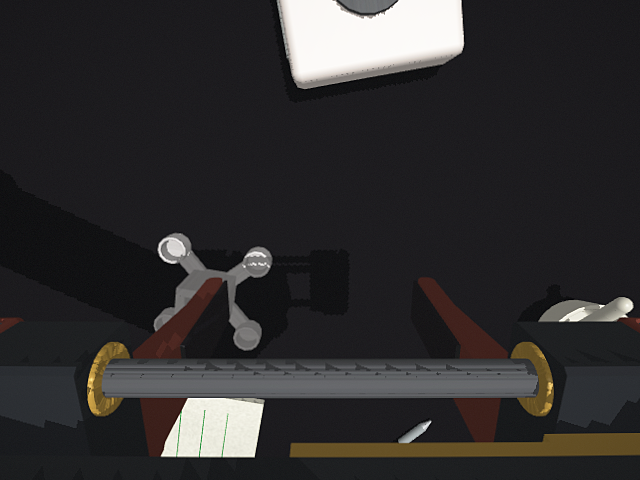

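The square head shows at about (205,290), partly behind the left finger, and the mixer is at the top. I'll continue to hover, stopping about 5 cm short so the camera sees the hub clearly.

servo_tool(moves=[-2.1, 0, -2, 0, 2, 0, -4.2, 0.1, -4.5, 0, 4, 0, -6.4, 0.2, -7.5, 0, 5.5, 0, -9, 0.3, -10.5, 0, 7.5, 0, -11.6, 0.3, -13.5, 0, 9.5, 0])

```text
time_s: 3.12
ee_pos: [456.4, -324.1, 201.4]
tcp_rot: [0.705, -0.704, -0.061, 0.061]
ft_force: [0.5, -0.9, -0.8]
opening: 87.8
```

```bash
python3 st.py;python3 look.py 2
```

```text
t 3.1167 p [ 456.4 -324.1  201.4] yaw 9.82 ydir [-1.e-04  4.e-04 -1.e+00] z [-0.171  0.985  0.   ] j [ 0.04  0.35  0.59  1.89 -0.23  0.97  0.9 ] F [ 0.5 -0.9 -0.8] open 87.8
```

View pics/w2.png

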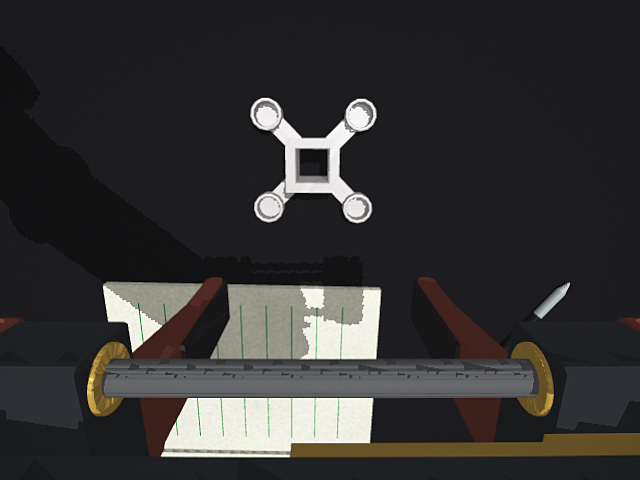

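The square head is clear in view, with its hub centred near (312,165) and its edges aligned with the image. I'll measure it.

```bash
cat > meas.py <<'E'
import sys
from h import *
c=load(f"w{sys.argv[1]}.npz");u0,v0,u1,v1=map(int,sys.argv[2:6])
P=cloud(c,Twrist(c,c["pos"],c["q"]))
Q=P[v0:v1,u0:u1].reshape(-1,3);Q=Q[~np.isnan(Q[:,0])]
print("zpct",np.percentile(Q[:,2],[1,50,90,99]).round(1))
for b in sys.argv[6:]:
    lo,hi=map(float,b.split(","))
    S=Q[(Q[:,2]>lo)&(Q[:,2]<hi)];r=cv2.minAreaRect(S[:,:2].astype(np.float32))
    print(b,len(S),"medz",np.median(S[:,2]).round(1),np.round(r[0],1),np.round(r[1],1),round(r[2],2))
E
python3 meas.py 2 240 90 385 230 10,24 45,62 50,62 53,60
```

```text
zpct [-2.3 -0.1 22.1 56.3]
10,24 1416 medz 17.0 [ 440.5 -274.3] [111.7 112.5] 9.34
45,62 1874 medz 55.3 [ 440.  -273.9] [44.1 43.8] 9.8
50,62 1856 medz 55.3 [ 440.  -273.9] [44.1 43.8] 9.8
53,60 1822 medz 55.4 [ 440.  -273.9] [44.1 43.8] 9.8
```

servo_tool(moves=[-0.4, 0, 2.6, 0, 0, 0, -0.7, 2, 5.2, 0, 0, 0, -0.7, 6, 5.2, 0, 0, 0, -0.7, 9, 5.2, 0, 0, 0, -0.7, 11, 5.2, 0, 0, 0])

```text
time_s: 3.58
ee_pos: [440.3, -271.3, 89.2]
tcp_rot: [0.705, -0.704, -0.06, 0.062]
ft_force: [0.3, 0.4, -0.0]
opening: 87.7
```

```bash
python3 st.py;python3 look.py 3
```

```text
t 3.5833 p [ 440.3 -271.3   89.2] yaw 9.93 ydir [-0.0024  0.0015 -1.    ] z [-0.172  0.985  0.002] j [ 0.03  0.44  0.51  2.07 -0.32  0.71  0.92] F [ 0.3  0.4 -0. ] open 87.7
```

View pics/w3.png

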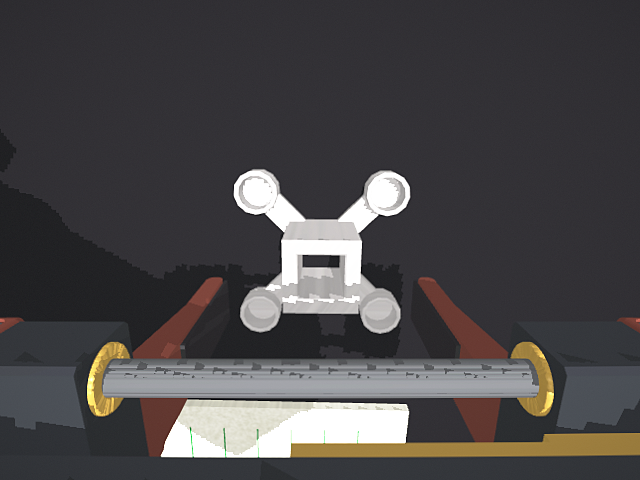

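The hub is centred between the fingers, spanning columns 281–361. I'll descend.

servo_tool(moves=[0, 2, -0.2, 0, 0, 0, 0, 4, -0.2, 0, 0, 0, 0, 5.5, -0.2, 0, 0, 0, 0, 6.5, -0.2, 0, 0, 0, 0, 6.5, -0.2, 0, 0, 0])

```text
time_s: 4.05
ee_pos: [440.9, -274.5, 25.5]
tcp_rot: [0.705, -0.704, -0.06, 0.062]
ft_force: [0.8, 0.5, -0.7]
opening: 87.6
```

```bash
python3 st.py
```

```text
t 4.05 p [ 440.9 -274.5   25.5] yaw 9.85 ydir [-0.0023  0.0011 -1.    ] z [-0.171  0.985  0.001] j [ 0.1   0.55  0.43  2.09 -0.41  0.58  0.99] F [ 0.8  0.5 -0.7] open 87.6
```

servo_tool(moves=[0, 0, 0, 0, 0, 0, 0, 0, 0, 0, 0, 0, 0, 0, 0, 0, 0, 0, 0, 0, 0, 0, 0, 0, 0, 0, 0, 0, 0, 0], fingers=0)

```text
time_s: 4.47
ee_pos: [442.0, -275.2, 27.3]
tcp_rot: [-0.704, 0.705, 0.061, -0.06]
ft_force: [0.3, -0.3, 0.2]
opening: 57.8
```

servo_tool(moves=[0, 0, 0, 0, 0, 0, 0, 0, 0, 0, 0, 0, 0, 0, 0, 0, 0, 0, 0, 0, 0, 0, 0, 0, 0, 0, 0, 0, 0, 0])

```text
time_s: 4.88
ee_pos: [441.7, -275.1, 26.8]
tcp_rot: [0.705, -0.704, -0.061, 0.061]
ft_force: [0.7, 0.7, 5.1]
opening: 43.7
```

servo_tool(moves=[0, 0, 0, 0, 0, 0, 0, -1, 0, 0, 0, 0, 0, -3, 0, 0, 0, 0, 0, -6, 0, 0, 0, 0, 0, -9.5, 0, 0, 0, 0])

```text
time_s: 5.3
ee_pos: [440.0, -274.5, 121.6]
tcp_rot: [0.705, -0.704, -0.059, 0.062]
ft_force: [0.9, 0.1, -1.3]
opening: 43.7
```

servo_tool(moves=[0, -2, 0, 0, 0, 0, 0, -4, 0, 0, 0, 0, 0, -5, 0, 0, 0, 0, 0, -5.5, 0, 0, 0, 0, 0, -5.5, 0, 0, 0, 0])

```text
time_s: 5.72
ee_pos: [441.8, -275.1, 177.2]
tcp_rot: [-0.704, 0.705, 0.061, -0.06]
ft_force: [0.4, -1.2, -1.9]
opening: 43.3
```

```bash
python3 st.py;python3 look.py 4; python3 -c "
from plan import *
arc([440.8,-274.5,177],9.8,[490.3,37.8,195],29,15)"
```

```text
t 5.7167 p [ 441.8 -275.1  177.2] yaw 9.85 ydir [ 1.1e-03 -1.0e-04 -1.0e+00] z [-0.171  0.985 -0.   ] j [-0.05  0.31  0.59  2.   -0.22  0.89  0.83] F [ 0.4 -1.2 -1.9] open 43.3
call 0
[1.28, -0.12, 1.78, 0.0, -1.28, 0.0]
[2.48, -0.24, 3.62, 0.0, -2.56, 0.0]
[3.6, -0.36, 5.49, 0.0, -3.84, 0.0]
[4.64, -0.48, 7.4, 0.0, -5.12, 0.0]
[5.59, -0.6, 9.35, 0.0, -6.4, 0.0]
call 1
[1.08, -0.12, 1.87, 0.0, -1.28, 0.0]
[2.07, -0.24, 3.78, 0.0, -2.56, 0.0]
[2.98, -0.36, 5.72, 0.0, -3.84, 0.0]
[3.8, -0.48, 7.7, 0.0, -5.12, 0.0]
[4.53, -0.6, 9.69, 0.0, -6.4, 0.0]
call 2
[0.87, -0.12, 1.94, 0.0, -1.28, 0.0]
[1.65, -0.24, 3.9, 0.0, -2.56, 0.0]
[2.34, -0.36, 5.89, 0.0, -3.84, 0.0]
[2.95, -0.48, 7.9, 0.0, -5.12, 0.0]
[3.47, -0.6, 9.92, 0.0, -6.4, 0.0]
```

View pics/w4.png

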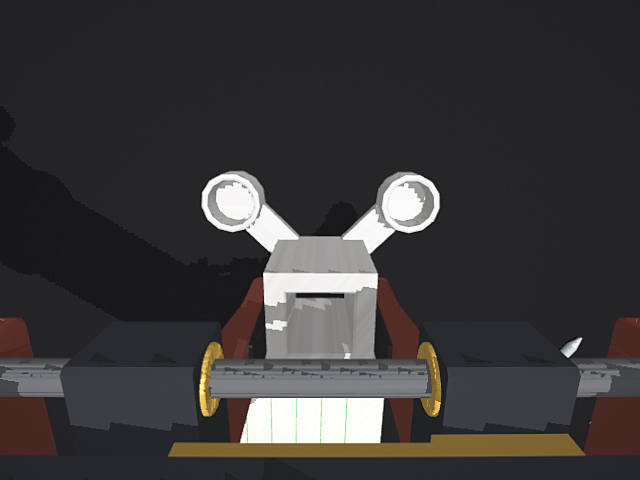

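The head is held square, with its hub top at about (320,315). Next I'll measure its offset in the tool frame and move toward the mixer, stopping where the wrist camera can see the post.

servo_tool(moves=[1.2, -0.2, 1.8, 0, -1, 0, 2.5, -0.4, 3.6, 0, -2, 0, 3.6, -0.6, 5.5, 0, -4, 0, 4.6, -0.8, 7.4, 0, -5, 0, 5.6, -1, 9.4, 0, -6.5, 0])

```text
time_s: 6.18
ee_pos: [480.0, -171.8, 185.1]
tcp_rot: [0.7, -0.7, -0.1, 0.102]
ft_force: [0.2, 0.1, -1.8]
opening: 44.0
```

servo_tool(moves=[1.1, -0.2, 1.9, 0, -1, 0, 2.1, -0.3, 3.8, 0, -2.5, 0, 3, -0.4, 5.7, 0, -4, 0, 3.8, -0.6, 7.7, 0, -5, 0, 4.5, -0.8, 9.7, 0, -6.5, 0])

```text
time_s: 6.6
ee_pos: [495.7, -66.0, 193.0]
tcp_rot: [0.693, -0.693, -0.139, 0.141]
ft_force: [0.4, 0.2, -1.1]
opening: 43.8
```

servo_tool(moves=[0, 0, 0, 0, -2, 0, 0, 0, 0, 0, -4, 0, 0, 0, 0, 0, -6.3, 0, 0, 0, 0, 0, -6.3, 0])

```text
time_s: 6.93
ee_pos: [495.6, -67.0, 193.1]
tcp_rot: [0.684, -0.684, -0.177, 0.18]
ft_force: [0.7, -0.1, -1.5]
opening: 43.6
```

```bash
python3 st.py;python3 look.py 5; python3 -c "
from h import *
for n in '45':
  c=load(f'w{n}.npz');P=cloud(c,c['tool_from_camera'])
  for v in (200,230,255,265,280,285,290): print(n,v,[P[v,u].round(1).tolist() for u in (275,320,368)])
  for b in [(200,170,265,235),(375,170,440,235)]:
    Q=P[b[1]:b[3],b[0]:b[2]].reshape(-1,3);Q=Q[(Q[:,1]>-5)&(Q[:,1]<30)];print(len(Q),cv2.minEnclosingCircle(Q[:,[0,2]].astype(np.float32)),Q[:,1].min())
"
```

```text
t 6.9333 p [495.6 -67.  193.1] yaw 29.24 ydir [-3.e-03 -3.e-04 -1.e+00] z [-0.488  0.873  0.001] j [-0.37  0.23  0.45  2.02 -0.13  0.92  0.65] F [ 0.7 -0.1 -1.5] open 43.6
4 200 [[-42.1, 176.4, 18.9], [-0.5, 177.8, 18.7], [43.9, 176.5, 18.9]]
4 230 [[-23.5, 20.8, 28.7], [-0.5, 178.5, -10.2], [24.0, 21.4, 28.5]]
4 255 [[-20.6, -5.6, 23.7], [-0.6, -5.3, 23.6], [20.9, -4.8, 23.5]]
4 265 [[-19.0, -19.2, 23.8], [-0.6, -18.3, 23.5], [19.1, -18.7, 23.6]]
4 280 [[-17.9, -28.7, 21.0], [-0.6, -27.9, 20.7], [18.1, -27.7, 20.6]]
4 285 [[-18.1, -28.4, 18.8], [-0.6, -28.6, 18.9], [18.0, -28.9, 19.0]]
4 290 [[-18.2, -27.6, 16.4], [-0.6, -27.7, 16.4], [18.2, -28.3, 16.6]]
3214 ((-39.758113861083984, 41.117767333984375), 17.944313049316406) 7.519284560234411
3260 ((39.45838165283203, 40.188377380371094), 18.16096305847168) 7.5624276302555415
5 200 [[-44.5, 194.7, 16.2], [-0.7, 194.6, 16.2], [46.0, 193.9, 16.3]]
5 230 [[-23.7, 21.2, 28.8], [-0.7, 192.8, -13.5], [23.8, 20.7, 28.9]]
5 255 [[-20.7, -5.7, 24.0], [-0.7, -5.0, 23.8], [20.8, -4.9, 23.7]]
5 265 [[-19.1, -19.2, 24.0], [-0.7, -17.5, 23.4], [19.0, -19.1, 24.0]]
5 280 [[-17.9, -29.9, 21.7], [-0.7, -29.2, 21.4], [17.9, -28.3, 21.1]]
5 285 [[-18.1, -28.7, 19.1], [-0.7, -28.9, 19.3], [17.9, -28.8, 19.2]]
5 290 [[-18.2, -28.9, 17.1], [-0.7, -28.0, 16.8], [18.1, -28.1, 16.8]]
3215 ((-39.97809600830078, 41.168434143066406), 18.087940216064453) 7.646652151149027
3268 ((39.22996520996094, 40.44905090332031), 18.16512680053711) 7.787003414729014
```

View pics/w5.png

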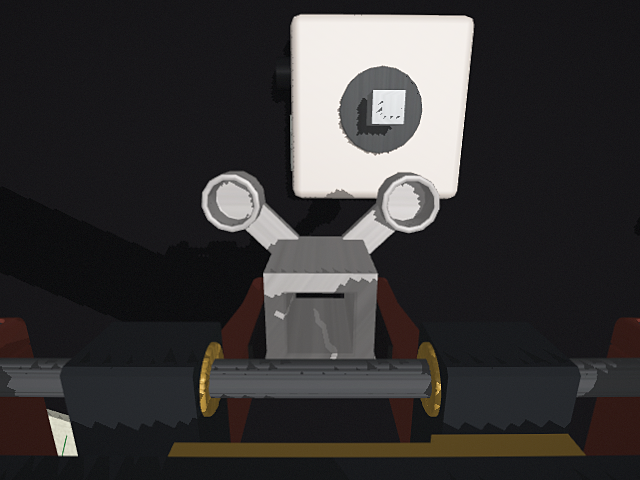

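The post is at (388,107), and the mixer edges look nearly parallel to the tool. I'll measure the mixer, the post and the held hub in the same frame.

```bash
python3 meas.py 5 285 5 485 200 45,54; python3 meas.py 5 335 60 430 160 60,110 85,110 97,110
python3 -c "
from h import *
c=load('w5.npz');P=cloud(c,c['tool_from_camera'])
Q=P[275:358,250:390].reshape(-1,3);Q=Q[(Q[:,1]>-34)&(Q[:,1]<-22)&(abs(Q[:,0])<26)]
print('hubtop',cv2.minAreaRect(Q[:,[0,2]].astype(np.float32)),np.percentile(Q[:,0],[.5,99.5]),np.percentile(Q[:,2],[.5,99.5]))
Q=P[60:160,335:430].reshape(-1,3)
for lo,hi in [(87,97),(85,135)]:
  S=Q[(Q[:,1]>lo)&(Q[:,1]<hi)];print('post',len(S),cv2.minAreaRect(S[:,[0,2]].astype(np.float32)),np.median(S[:,1]))
Q=P[5:200,285:485].reshape(-1,3);S=Q[(Q[:,1]>139)&(Q[:,1]<147)];print('box',len(S),cv2.minAreaRect(S[:,[0,2]].astype(np.float32)),np.median(S[:,1]))
"
```

```text
zpct [ -1.9  49.1  55.8 182.7]
45,54 24641 medz 49.2 [488.9  38.1] [138.  137.7] 28.87
zpct [ 47.8  54.7  89.7 101.8]
60,110 1309 medz 95.1 [488.9  38.1] [22.5 22.2] 28.71
85,110 1110 medz 97.1 [488.9  38.3] [22.5 21.6] 29.27
97,110 561 medz 101.0 [488.6  38. ] [15.9 15.6] 29.21
hubtop ((0.03504180908203125, 4.91963005065918), (51.98298263549805, 37.61063003540039), 0.3023437559604645) [-25.09195224  24.9377407 ] [-13.07207901  23.36456712]
post 608 ((45.544898986816406, 94.62333679199219), (16.270387649536133, 16.229244232177734), 89.9994125366211) 92.22894346819353
post 1316 ((45.82184600830078, 94.80404663085938), (22.182641983032227, 22.434429168701172), 89.45594024658203) 98.02720741277102
box 24446 ((45.944793701171875, 94.63845825195312), (136.3939971923828, 136.94927978515625), 89.9346923828125) 143.91312858604914
```

servo_tool(moves=[1, 0, 2.2, 0, 0, 0, 2.2, 0, 4.5, 0, 0, 0, 3.5, 0, 7, 0, 0, 0, 4.6, 0, 9.3, 0, 0.2, 0, 4.6, 0, 9.3, 0, 0.2, 0])

```text
time_s: 7.4
ee_pos: [490.8, 42.0, 193.7]
tcp_rot: [0.685, -0.683, -0.178, 0.179]
ft_force: [0.3, 0.0, -2.0]
opening: 43.9
```

```bash
python3 st.py
python3 - <<'E'
from plant import *
from h import *
for n in("side","scene"):
    c=capture(n);np.savez(n+"1.npz",**c);cv2.imwrite(f"pics/{n}1.png",c["img"][:,:,::-1])
    b=(230,130,400,300) if n=="side" else (280,150,420,290)
    cv2.imwrite(f"pics/{n}1c.png",cv2.resize(c["img"][b[1]:b[3],b[0]:b[2],::-1],None,fx=3.5,fy=3.5))
E
python3 st.py
```

```text
t 7.4 p [490.8  42.  193.7] yaw 29.24 ydir [-0.0017  0.0018 -1.    ] z [-0.489  0.873  0.002] j [-0.54  0.22  0.38  2.03 -0.1   0.91  0.41] F [ 0.3  0.  -2. ] open 43.9
t 7.5 p [491.   37.1 193.9] yaw 29.01 ydir [-1.4e-03 -5.0e-04 -1.0e+00] z [-0.485  0.875  0.   ] j [-0.54  0.21  0.39  2.03 -0.1   0.91  0.41] F [-0.1 -0.7 -0.9] open 43.7
```

View pics/side1c.png

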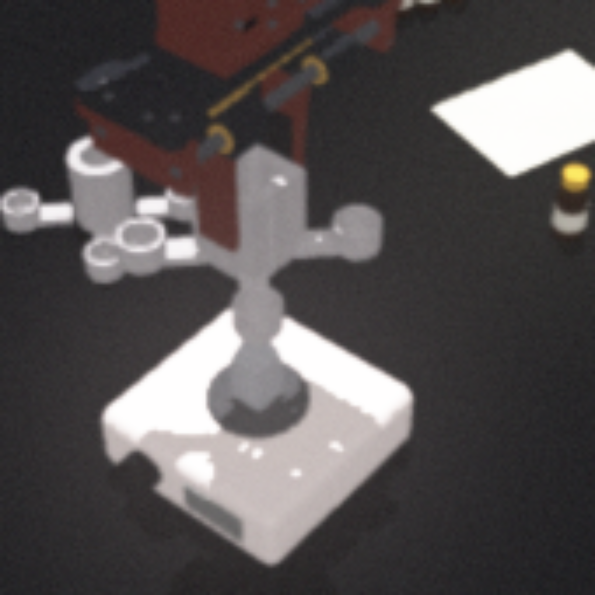

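View pics/scene1c.png

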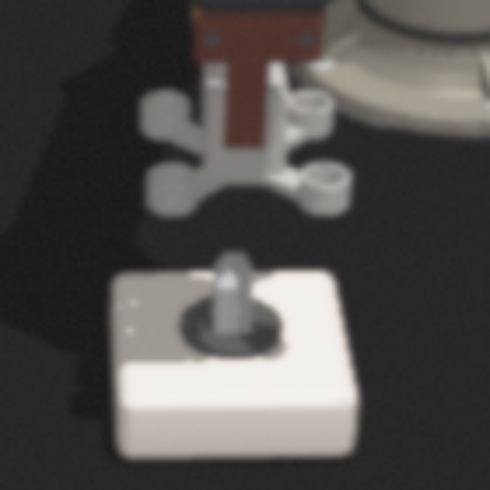

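Both views show the head upright above the post, with bore and post lined up. I'll lower to just above the tip first.

servo_tool(moves=[0, 1.5, 0, 0, 0, 0, 0, 3, 0, 0, 0, 0, 0, 4.5, 0, 0, 0, 0, 0, 5.5, 0, 0, 0, 0, 0, 5.5, 0, 0, 0, 0])

```text
time_s: 7.92
ee_pos: [490.0, 34.9, 137.6]
tcp_rot: [-0.685, 0.685, 0.174, -0.177]
ft_force: [-0.1, 0.7, -2.3]
opening: 43.6
```

```bash
python3 st.py; python3 look.py 6;python3 - <<'E'
from plant import *
from h import *
out=[]
for n in("side","scene"):
    c=capture(n);np.savez(n+"2.npz",**c)
    b=(240,150,360,270) if n=="side" else (285,165,405,285)
    out.append(cv2.resize(c["img"][b[1]:b[3],b[0]:b[2],::-1],(400,400)))
cv2.imwrite("pics/pair2.png",np.hstack(out))
E
python3 st.py
```

```text
t 7.9167 p [490.   34.9 137.6] yaw 28.81 ydir [-0.004  -0.0017 -1.    ] z [-0.482  0.876  0.   ] j [-0.51  0.3   0.37  2.09 -0.15  0.79  0.46] F [-0.1  0.7 -2.3] open 43.6
t 8.0667 p [491.9  35.9 140.1] yaw 28.87 ydir [ 5.e-04 -1.e-04 -1.e+00] z [-0.483  0.876 -0.   ] j [-0.51  0.29  0.37  2.08 -0.15  0.79  0.46] F [ 0.   0.1 -2.2] open 43.7
```

View pics/pair2.png

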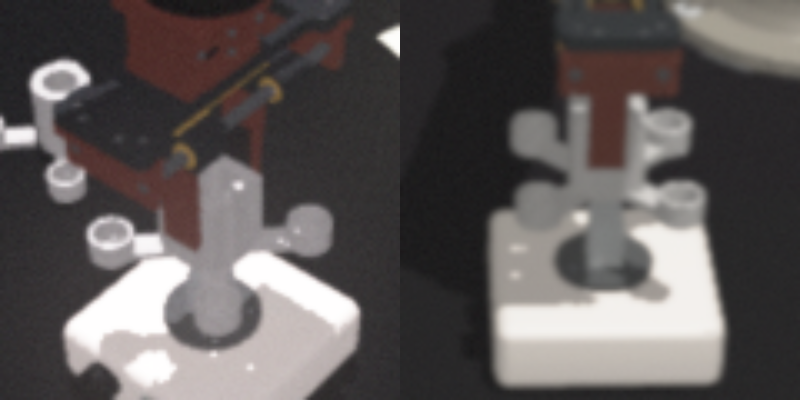

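View pics/w6.png

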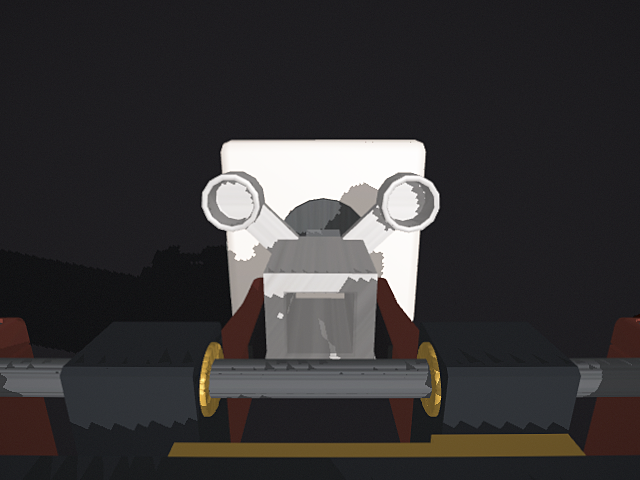

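The hub sits over the post in both views. I'll check the lateral offset once more from the box in the wrist view.

```bash
python3 -c "
from h import *
c=load('w6.npz');P=cloud(c,c['tool_from_camera'])
m=np.zeros(P.shape[:2],bool);m[130:330,200:450]=1
S=P[m&(P[...,1]>82)&(P[...,1]<92)];print(len(S),cv2.minAreaRect(S[:,[0,2]].astype(np.float32)),np.median(S[:,1]),np.percentile(S[:,0],[.2,99.8]),S[:,2].max()-70, np.percentile(S[:,2],99.5))
for v in (250,260,265): print(P[v,320].round(1))
"
python3 meas.py 6 200 130 450 330 44,54; python3 st.py
```

```text
16227 ((1.0777053833007812, 6.9237060546875), (136.84278869628906, 130.62310791015625), 0.10997636616230011) 88.27353753312764 [-66.66085513  68.8613544 ] 2.3495145165895224 71.0650649625081
[-0.7  2.1 24. ]
[ -0.7 -12.8  24. ]
[ -0.7 -18.7  23.9]
zpct [ -1.8  50.1 165.7 186.6]
44,54 15421 medz 49.2 [487.   41.4] [138.2 130.6] 28.81
t 8.0667 p [491.9  35.9 140.1] yaw 28.87 ydir [ 5.e-04 -1.e-04 -1.e+00] z [-0.483  0.876 -0.   ] j [-0.51  0.29  0.37  2.08 -0.15  0.79  0.46] F [ 0.   0.1 -2.2] open 43.7
```

servo_tool(moves=[-0.1, 0, 0.15, 0, 0, 0, -0.1, 0.7, 0.15, 0, 0, 0, -0.1, 1.4, 0.15, 0, 0, 0, -0.1, 2.1, 0.15, 0, 0, 0, -0.1, 2.1, 0.15, 0, 0, 0])

```text
time_s: 8.48
ee_pos: [488.8, 37.2, 117.1]
tcp_rot: [-0.685, 0.685, 0.176, -0.178]
ft_force: [0.3, -0.3, -1.6]
opening: 43.9
```

servo_tool(moves=[0, 0, 0, 0, 0, 0, 0, 0, 0, 0, 0, 0])

```text
time_s: 8.65
ee_pos: [489.9, 37.2, 118.5]
tcp_rot: [-0.685, 0.685, 0.177, -0.177]
ft_force: [0.4, -0.6, -1.4]
opening: 43.6
```

```bash
python3 st.py
```

```text
t 8.65 p [489.9  37.2 118.5] yaw 28.93 ydir [-3.e-04 -2.e-04 -1.e+00] z [-0.484  0.875  0.   ] j [-0.5   0.33  0.36  2.1  -0.17  0.74  0.47] F [ 0.4 -0.6 -1.4] open 43.6
```

There's no contact force with the tip inside the bore, so I'll continue down.

servo_tool(moves=[0, 0.5, 0, 0, 0, 0, 0, 1, 0, 0, 0, 0, 0, 1.5, 0, 0, 0, 0, 0, 2, 0, 0, 0, 0, 0, 2, 0, 0, 0, 0])

```text
time_s: 9.07
ee_pos: [489.1, 37.2, 97.5]
tcp_rot: [-0.685, 0.685, 0.176, -0.177]
ft_force: [-1.7, 0.5, -1.0]
opening: 43.8
```

servo_tool(moves=[0, 0.3, 0, 0, 0, 0, 0, 0.6, 0, 0, 0, 0, 0, 0.9, 0, 0, 0, 0, 0, 0.9, 0, 0, 0, 0])

```text
time_s: 9.4
ee_pos: [489.6, 37.2, 89.1]
tcp_rot: [0.685, -0.685, -0.176, 0.177]
ft_force: [-0.5, -0.3, -2.5]
opening: 43.8
```

```bash
python3 st.py
```

```text
t 9.4 p [489.6  37.2  89.1] yaw 28.94 ydir [-8.e-04 -2.e-04 -1.e+00] z [-0.484  0.875  0.   ] j [-0.49  0.38  0.34  2.12 -0.2   0.67  0.5 ] F [-0.5 -0.3 -2.5] open 43.8
```

servo_tool(moves=[0, 0.2, 0, 0, 0, 0, 0, 0.4, 0, 0, 0, 0, 0, 0.5, 0, 0, 0, 0, 0, 0.5, 0, 0, 0, 0])

```text
time_s: 9.73
ee_pos: [489.8, 37.3, 84.5]
tcp_rot: [0.685, -0.685, -0.177, 0.177]
ft_force: [0.2, -0.3, -3.0]
opening: 43.8
```

servo_tool(moves=[0, 0.05, 0, 0, 0, 0, 0, 0.1, 0, 0, 0, 0, 0, 0.1, 0, 0, 0, 0])

```text
time_s: 9.98
ee_pos: [489.9, 37.3, 83.6]
tcp_rot: [-0.685, 0.685, 0.177, -0.177]
ft_force: [0.1, 0.2, -1.7]
opening: 44.3
```

servo_tool(moves=[0, 0.05, 0, 0, 0, 0, 0, 0.1, 0, 0, 0, 0, 0, 0.1, 0, 0, 0, 0])

```text
time_s: 10.23
ee_pos: [490.0, 37.3, 82.8]
tcp_rot: [0.685, -0.685, -0.177, 0.177]
ft_force: [-1.1, 0.0, 1.1]
opening: 44.0
```

servo_tool(moves=[0, 0.05, 0, 0, 0, 0, 0, 0.1, 0, 0, 0, 0, 0, 0.1, 0, 0, 0, 0])

```text
time_s: 10.48
ee_pos: [490.0, 37.3, 82.8]
tcp_rot: [0.685, -0.684, -0.177, 0.177]
ft_force: [-5.8, -0.7, 15.0]
opening: 44.0
```

The head stopped at z 82.8 with about 15 N upward, which is the predicted seat height. I'll check by picture before letting go.

```bash
python3 look.py 7;python3 - <<'E'
from plant import *
from h import *
out=[]
for n in("side","scene"):
    c=capture(n);np.savez(n+"3.npz",**c)
    b=(240,150,360,270) if n=="side" else (285,165,405,285)
    out.append(cv2.resize(c["img"][b[1]:b[3],b[0]:b[2],::-1],(400,400)))
cv2.imwrite("pics/pair3.png",np.hstack(out))
c=load('w7.npz');P=cloud(c,Twrist(c,c['pos'],c['q']))
for v in (255,262,278,283,288): print(P[v,320].round(1))
E
python3 st.py
```

```text
[477.9  57.7  87.7]
[477.9  57.7  97.4]
[478.8  56.2 111.3]
[479.9  54.2 110.8]
[480.9  52.3 110.8]
t 10.6333 p [490.   37.3  82.8] yaw 28.92 ydir [-0.e+00  8.e-04 -1.e+00] z [-0.484  0.875  0.001] j [-0.48  0.39  0.34  2.13 -0.21  0.66  0.5 ] F [-5.1  0.3 15.5] open 43.7
```

View pics/pair3.png

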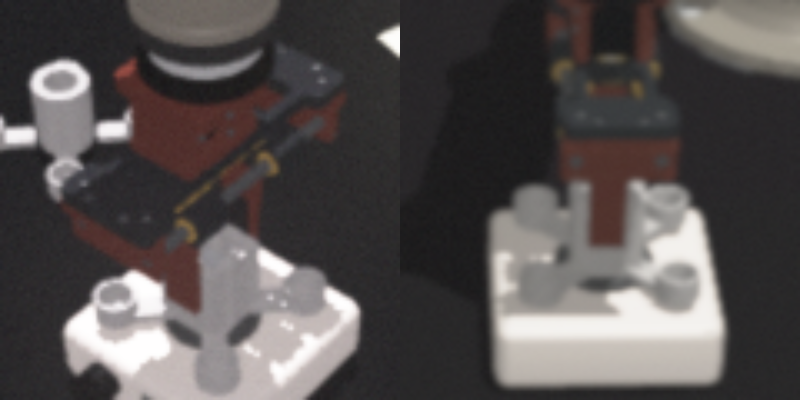

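It's seated: the hub top measures 111 mm against 112 expected, the head is level, and all four cups are just above the box. Now I'll release and lift straight up.

servo_tool(moves=[0, -0.1, 0, 0, 0, 0, 0, -0.1, 0, 0, 0, 0, 0, -0.1, 0, 0, 0, 0, 0, -0.1, 0, 0, 0, 0, 0, -0.1, 0, 0, 0, 0], fingers=1)

```text
time_s: 11.05
ee_pos: [489.9, 37.3, 82.5]
tcp_rot: [-0.685, 0.685, 0.177, -0.177]
ft_force: [-0.5, -0.6, 0.3]
opening: 73.7
```

servo_tool(moves=[0, 0, 0, 0, 0, 0, 0, 0, 0, 0, 0, 0, 0, 0, 0, 0, 0, 0, 0, 0, 0, 0, 0, 0, 0, 0, 0, 0, 0, 0])

```text
time_s: 11.47
ee_pos: [489.9, 37.3, 82.6]
tcp_rot: [0.685, -0.685, -0.177, 0.177]
ft_force: [0.7, -0.8, 0.7]
opening: 87.6
```

servo_tool(moves=[0, -1, 0, 0, 0, 0, 0, -3, 0, 0, 0, 0, 0, -6, 0, 0, 0, 0, 0, -9, 0, 0, 0, 0, 0, -12, 0, 0, 0, 0])

```text
time_s: 11.88
ee_pos: [489.6, 36.9, 204.6]
tcp_rot: [-0.685, 0.685, 0.176, -0.177]
ft_force: [1.2, -0.1, 0.0]
opening: 87.7
```

servo_tool(moves=[0, 0, -3, 0, 0, 0, 0, 0, -6, 0, 0, 0, 0, 0, -8, 0, 0, 0, 0, 0, -9, 0, 0, 0, 0, 0, -9, 0, 0, 0])

```text
time_s: 12.3
ee_pos: [534.0, -43.7, 203.2]
tcp_rot: [-0.685, 0.685, 0.176, -0.175]
ft_force: [0.0, 0.3, 0.4]
opening: 87.8
```

servo_tool(moves=[0, 0, 0, 0, 0, 0, 0, 0, 0, 0, 0, 0, 0, 0, 0, 0, 0, 0])

```text
time_s: 12.55
ee_pos: [532.9, -39.9, 202.5]
tcp_rot: [0.685, -0.684, -0.177, 0.178]
ft_force: [-0.7, -1.1, -0.5]
opening: 87.5
```

```bash
python3 look.py 8;python3 st.py
python3 - <<'E'
from plant import *
from h import *
c=capture("side");np.savez("side4.npz",**c);P=cloud(c)
Q=P[165:212,228:292].reshape(-1,3);Q=Q[(Q[:,2]>10)&(Q[:,2]<24)];print("round",np.round(cv2.minAreaRect(Q[:,:2].astype(np.float32))[0],1))
cv2.imwrite("pics/side4.png",c["img"][:,:,::-1])
E
```

```text
t 12.6 p [533.  -40.1 202.5] yaw 29.05 ydir [-6.e-04  6.e-04 -1.e+00] z [-0.486  0.874  0.001] j [-0.41  0.28  0.44  1.94 -0.15  0.96  0.61] F [0.1 0.  0.2] open 87.4
round [465.6 295.9]
```

View pics/w8.png

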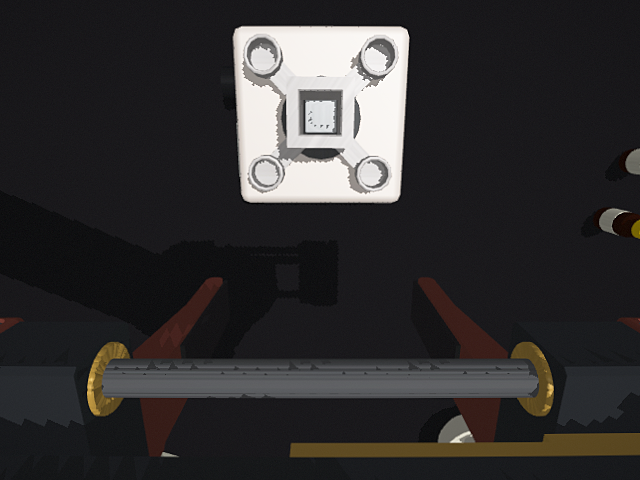

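View pics/side4.png

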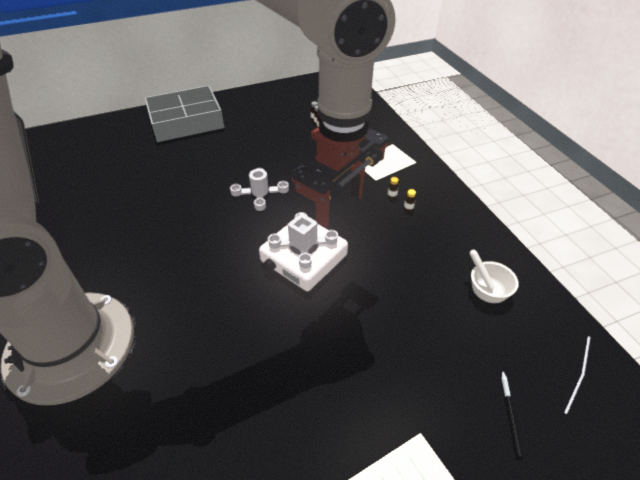

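The head sits over the post, with the post visible inside the bore at (320,117) and its faces parallel to it. The round head hasn't moved. One last measurement, then I'll hand in.

```bash
python3 meas.py 8 225 20 415 205 106,118 45,54 68,80 && python3 -c "
from plant import *
print(hand_in())"
```

```text
zpct [ -1.8  49.5 100.5 112.2]
106,118 3096 medz 111.3 [488.2  38.6] [44.1 44.2] 28.12
45,54 17061 medz 49.1 [489.1  37.9] [137.3 137.4] 28.8
68,80 2091 medz 73.0 [488.5  38. ] [111.6 112.3] 28.65
the job is handed in; nothing more can be done
None
```

The square-hubbed head is on the mixer's post, seated on the flange, and the job was handed in at about 12.6 s. I gripped it by its hub, lined it up with the post, and lowered it until it stopped at about 15 N. I let go only after pictures showed it home and level, then backed the arm clear.

| Check after release | Measured | Limit |
|---|---|---|
| Offset of head axis from post axis | about 1 mm | 10 mm |
| Hub top height | 111.3 mm (112 mm expected) | within 8 mm |
| Hub faces against the mixer's sides | within about 0.7° | 0.3 rad (17°) |
| Round head, moved from its starting place | less than 1 mm | 30 mm |

The cup tops, at 73 mm, also agree with a level seat (74 mm expected). The gripper is clear of everything, with no contact force reading. No checks failed. The camera measurements of the mixer differed by up to 3 mm between views, mostly before the arm had settled, and I corrected for that before lowering the head onto the post.

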